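Dock a fuel gas cylinder under the left-hand-thread yoke spindle

TASK

Fit the blue fuel gas cylinder into the grey gas dock on the bench: back the red handwheel off until the spindle nose is clear of the valve height (fuel gas fitting, left-hand thread: clockwise seen from above raises the nose), slide the cylinder standing on the table, pushed low down, fully home against the dock's back stop, then turn the handwheel anticlockwise until the spring-loaded nose presses firmly on the cylinder's valve. Keep the cylinder standing on the table throughout, never lifted or tipped over, and leave the other things on the bench where they are.

Things in the scene. Friction and masses are not known exactly. Their poses are not given: they have to be found in the camera images.
- fuel_cylinder: Blue gas cylinder, red and white bands: 74 mm diameter up to 140 mm, domed above, flat brass valve top (23 mm wide) at 200 mm; 0.5 to 0.9 kg, loose on the table. Origin: centre of underside. Pushed within 30 mm of the table it slides; pushed at mid-height it topples. A tool held upright meets its upper part: tilt it 20 to 45 degrees, tips leading. Two tips 40 mm apart cradle it and it follows them.
- gas_dock: Grey cast C-frame fixed to the table. Origin: seat centre on the table; x points into the dock, its bay opens to -x. Cheeks 42 mm high, 79 mm apart at x -15 to 55 mm; flared lips ahead of them, outside tips at x -54, y +/-68 mm. Back stop at x 37 mm. No floor plate. Feet 8 mm high to y +/-79 mm for x -20 to 122. Column x 52 to 102 mm, 245 mm high; arm over the seat 215 to 245 mm high, from x -26 mm.
- dock_seat (a point): Seat centre on the table: the origin of gas_dock, fixed to it.
- wheel_grip (a point): Axis of the red round handwheel above the seat, at mid-height of the rim, 276 mm above the table. Rim 54 mm diameter, 263 to 287 mm high, grippable from above at any yaw; the 14 mm thick spindle end stands out of its middle, up to 303 to 315 mm. Below it a 40 mm thick boss and the arm (top 245 mm).
- handwheel (a joint): Turn of the handwheel, rad, 0 to 4.1, growing clockwise seen from above. Left-hand thread, 3 mm per rad: clockwise raises the nose. Nose underside at 195 mm + 3 mm x value, so level with the 200 mm high valve at 1.67 and clear above that. Starts at 0.2 to 0.8 (nose too low for the cylinder). It takes 0.15 N m to turn and stays where it is left.
- seal_nose: Brass nose under the spindle, 20 mm diameter; origin: centre of its flat underside, 195 to 207 mm high over the seat. Sprung, 6 mm travel, 5 N per mm: the wheel turned 1 rad anticlockwise past contact presses with about 15 N. Firmly means more than 6 N.
- water_bottle: Clear PET bottle with blue label, 63 mm diameter, 213 mm high, a bystander. Origin: centre of underside.
- tape_roll: Roll of tape lying flat, 87 mm diameter, 24 mm high, bystander. Origin: centre of underside.
- fuse_tin: Green tin, 60 x 85 x 18 mm (x, y, z), bystander. Origin: centre of underside.
- carton_0: Blue and white carton, 56 x 68 x 40 mm, bystander. Origin: centre of underside.
- solder_reel: Reel of solder, standing, 55 mm diameter, 45 mm high, bystander. Origin: centre of underside.
- side_cutters: Red-handled side cutters lying flat, 150 x 47 x 12 mm, bystander. Origin: centre.
- screwdriver: Orange-handled screwdriver lying flat, 196 mm long along its y, 27 mm thick, bystander. Origin: centre.
There are look-alikes about, which are no part of the job. Leave any orange look-alike of the fuel_cylinder alone.

How it is judged:
By the outcome, as a careful person would: the job done as asked, in the order asked, and still so for the second after the job is handed in, with the robot touching nothing.
It also fails if it takes over 72 s, if anything falls off the work surface, if the arm or the gripper's body presses on something with over 40 N, if the wrist force passes 120 N, or if a joint passes its speed limit or range.

ROBOT

A 6-joint arm with a two-finger parallel gripper is mounted at the origin on a cart in front of the work surface, level with it; the furniture and walls round the work are solid. World frame = base frame: x ahead of the robot, y to its left, z up, the work surface at z = 0. Lengths are in m, angles in degrees, forces in N, time in s.
With the tool pointing down it reaches from about 0.325 to 1 m from the base axis. Payload 5.1 kg.
Tool frame: the origin (TCP) lies between the finger pads; the fingertips stand 14 mm ahead of it and the grasp point (between the pads) lies 5 mm behind it; z points along the fingers, y is the line along which they close (so a half turn about z gives the same grasp; the last joint's range is limited). The gripper opens to 85 mm and grips with 20 to 120 N. Pads are 22 mm wide; open, the fingers measure 114 mm over their backs; the gripper's body (76 mm by 85 mm) begins 54 mm behind the grasp point. The pads swing forward as they close: fully open they stand 13 mm farther back than shut.
Start: joints at [64.194, 7.093, 94.555, -0, 78.352, -4.733], TCP at [0.234, 0.607, 0.224] pointing down, gripper open.
Joint ranges: [-149.61, 149.61], [-58.7, 133.49], [1.44, 155.28], [-77.14, 257.14], [18.33, 153.61], [-166.67, 166.67]. Speed limits (degrees/s): [147.25, 147.25, 180, 180, 180, 180].

INTERFACE

Orientations are given as [roll, pitch, yaw] about the fixed x, y, z axes, in that order (R = Rz(yaw) Ry(pitch) Rx(roll)).
In Python, from plant import get_obs, read_camera, hand_in, spot_in, silhouettes gives the robot as it stands.
- The arm moves only by the tool move_arm, never from a script. Its argument "targets" is a list of rows, each a list of 5 numbers: the shift along the tool's x, y, z in m, then the turn about the tool's z in degrees, then the finger opening in m, from 0 to 0.0854. A call has 1 to 8 rows; each row is the pose to reach, as a shift and turn from the pose commanded when the call began, along the tool's axes at that moment; what a row does not reach only later rows make up. A row lasts 1/10 s, in which the tool goes at most 50 mm and 8.59 degrees, less where a joint would pass 70% of its speed; a pose out of reach is approached as far as the arm can. A call with a gripper value outside its range is refused whole. The fingers move at their own pace and stop on an object; the grip force is fixed at half the most. Time passes only in rows, so rows that repeat a pose let the fingers close. It gives the time, the measured TCP pose, the force, the opening and the grip force at its end, in the units of the state.
- get_obs(): the state, without advancing time (a new reading comes with each control period).
- read_camera(name): name is "scene" or "top" or "wrist"; returns a dict with "pixels" (420x560x3 uint8, red, green, blue), "range_z" (420x560 float32, m along the optical axis (not along the pixel's ray), 0 where there is no reading), "fovy" (degrees; the focal length in pixels is half the picture's height over the tangent of half this angle, whatever the lens; pixels are square), "cx", "cy" (the principal point, pixels), "xyz" and "orientation" of the camera in the world. Camera axes: x right, y up, looking along -z (the intrinsics and any distortion apply to the point x, -y, -z); pixel columns grow to the right and rows downward; lengths in m; the calibration is good to about 2 mm. A picture is of the moment at which its call begins.
- hand_in(): hands the job in; it is judged then, once.
Trained networks look in a picture, given as the dict that the camera call returned (one of the last four; its "shot" number tells which), for a name from the list of things; names that differ only in an ending like _2 or _b are one class to them, and where a whole thing is asked for, a point or a joint stands for the part that bears it (a point fixed in the world has none). Each returns a list of dicts, best first, with "confidence" (0 to 1); they miss things now and then, are a little off and sometimes report something else, mostly with a low value. They report only what shows in the picture. A call takes as long as a camera call. They do not tell look-alikes from the thing itself.
- spot_in(target, picture): "rect" ([left, top, width, height] in pixels, round what is visible of it).
- silhouettes(target, picture): "pixels" (420x560 bool, what is visible of it) and "rect" ([left, top, width, height] in pixels, round what is visible of it).
The state is a dict: "t": time; "qpos": joint angles; "qvel": joint speeds; "joint_efforts": joint torques, N m; "eef_pos": TCP position; "tool_rot": TCP orientation; "ft_force": force on the tool from outside, world axes, zero at the start; "torque": the same for the moment, N m; "finger_gap": finger opening in m; "finger_force": force on a finger pad.
Only numpy, scipy, OpenCV 4.12 (cv2) and the standard library are available. Lean on these libraries where they do the work, as an engineer would, in place of code of your own. Each camera call takes 0.05 s, during which the arm holds its last target. There are 200 camera calls.

## Working session

There is one attempt and no reset: what is moved stays moved. The work goes in short steps, Python scripts to look and compute and a tool call to move; the robot and the scene stay as the last step left them, time stands still between calls to the robot, and variables do not carry over. Pictures are saved under pics/ and viewed, at most 10 in all, crops included, and the job is handed in when it is done.

Besides the shell and the picture viewer there is one more tool, called after ">>>" as a command line: name --pt "numbers of a row" for each row, then --argument value for the rest. move_arm: Moves the arm, as the interface text tells. Its arguments: {"type":"object","properties":{"targets":{"type":"array","items":{"type":"array","items":{"type":"number"}}}},"required":["targets"]}

```bash
ls; mkdir -p pics
cat > h.py <<'E'
import numpy as np, cv2
from scipy.spatial.transform import Rotation as R
from plant import get_obs, read_camera, hand_in, spot_in, silhouettes
def rotm(o):
    o=np.array(o,float)
    if o.shape==(3,3): return o
    return R.from_euler('xyz',o,degrees=True).as_matrix()
def cloud(p):
    H,W=p['range_z'].shape; f=H/2/np.tan(np.radians(p['fovy']/2))
    v,u=np.mgrid[:H,:W]; d=p['range_z']
    c=np.stack([(u-p['cx'])/f*d,-(v-p['cy'])/f*d,-d],-1)
    return c@rotm(p['orientation']).T+np.array(p['xyz'])
def save(p,n): cv2.imwrite('pics/'+n,p['pixels'][:,:,::-1])
E
python3 - <<'E'
from h import *
print(get_obs())
for n in ('scene','top'):
    p=read_camera(n); save(p,n+'0.png'); print({k:v for k,v in p.items() if k not in('pixels','range_z')})
    c=cloud(p)
    for t in ('fuel_cylinder','gas_dock','handwheel','water_bottle','tape_roll','fuse_tin','carton_0','solder_reel','side_cutters','screwdriver'):
        for s in silhouettes(t,p)[:3]:
            m=s['pixels']&(p['range_z']>0)
            if m.sum()<5: continue
            q=c[m]; col=p['pixels'][m].mean(0).astype(int)
            print(n,t,round(s['confidence'],2),s['rect'],col,'min',q.min(0).round(3),'max',q.max(0).round(3),'med',np.median(q,0).round(3))
E
```

```text
pics
{'t': 0.0, 'qpos': array([ 6.41931467e+01,  7.13168446e+00,  9.46352529e+01,  2.09344511e-03,
        7.83541402e+01, -4.73048649e+00]), 'qvel': array([ 0.0738239 , -0.01493942,  0.03819465,  0.0077863 ,  0.02086081,
        0.07552609]), 'joint_efforts': array([-7.51382286e-04, -4.23619509e+01, -3.65449047e+01, -8.74011562e-05,
        6.99818716e-03, -3.90756441e-06]), 'eef_pos': array([0.2334601 , 0.6059338 , 0.22236144]), 'tool_rot': array([-1.79879504e+02, -1.20275793e-02,  1.58923196e+02]), 'ft_force': array([ 0.11400226, -0.99621979,  0.01597873]), 'torque': array([-0.02343154, -0.00184132,  0.01689654]), 'finger_force': 0.0, 'finger_gap': 0.08563871486167418}
{'fovy': 43.27633109528607, 'cx': 272.9106207297139, 'cy': 216.43425158758933, 'xyz': array([-0.86854504, -0.75929884,  1.03921795]), 'orientation': array([ 62.30205544,   0.47129454, -59.73276421]), 'shot': 1}
scene fuel_cylinder 0.83 [292.8, 233.5, 28.5, 59.8] [ 99 105 120] min [ 0.416 -0.152 -0.007] max [0.801 0.06  0.201] med [ 0.435 -0.123  0.098]
scene fuel_cylinder 0.7 [358.6, 238.3, 28.0, 59.9] [182 105  21]
[... 2921 characters left out ...]
429 -0.022  0.018]
top carton_0 0.8 [171.2, 242.8, 22.7, 21.3] [171 185 202] min [ 0.386  0.313 -0.008] max [0.455 0.392 0.051] med [0.417 0.349 0.04 ]
top carton_0 0.73 [147.9, 209.8, 16.8, 18.9] [220 219 217] min [ 0.5    0.414 -0.003] max [0.549 0.467 0.055] med [0.523 0.436 0.044]
top solder_reel 0.72 [149.3, 211.4, 17.1, 18.1] [219 218 216] min [ 0.5    0.414 -0.003] max [0.553 0.467 0.055] med [0.524 0.436 0.044]
top side_cutters 0.82 [121.3, 256.3, 40.2, 11.4] [180  72  62] min [0.361 0.43  0.   ] max [0.405 0.565 0.02 ] med [0.39  0.499 0.011]
top screwdriver 0.63 [396.6, 263.0, 21.5, 29.5] [206 113  42] min [ 0.295 -0.427 -0.007] max [ 0.378 -0.37   0.032] med [ 0.335 -0.397  0.022]
```

Run:
```python
import cv2
a=cv2.imread('pics/top0.png')[120:330,100:440]
cv2.imwrite('pics/top0c.png',cv2.resize(a,None,fx=2.3,fy=2.3,interpolation=cv2.INTER_CUBIC))
a=cv2.imread('pics/scene0.png')[140:350,120:420]
cv2.imwrite('pics/scene0c.png',cv2.resize(a,None,fx=2.6,fy=2.6,interpolation=cv2.INTER_CUBIC))
```

```text
(no output)
```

View pics/top0c.png

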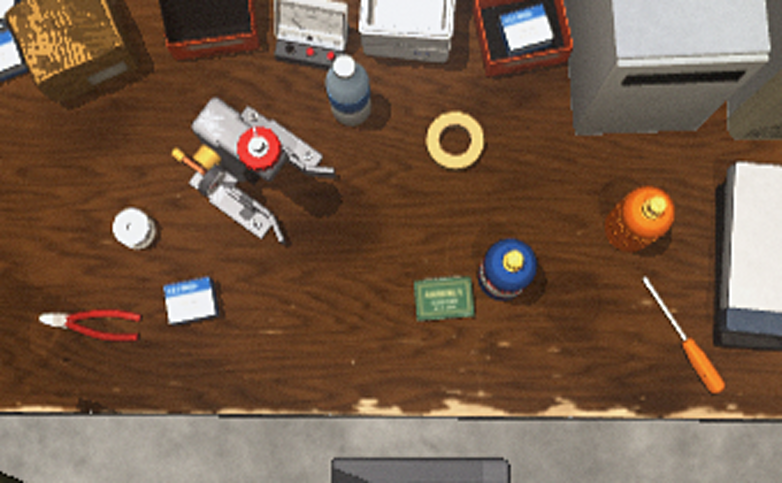

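View pics/scene0c.png

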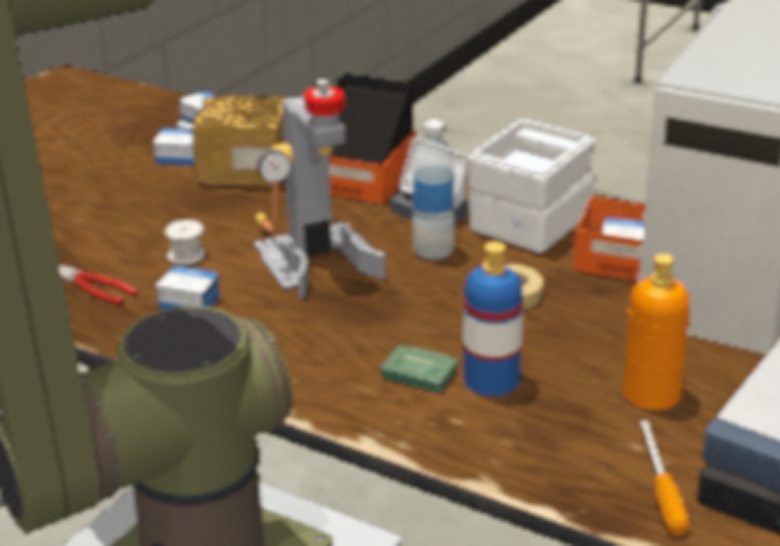

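The top view shows the dock with its wheel at crop (258,147), mouth opening to the lower right. The blue cylinder is at (508,268), with the fuse tin just left of it and the orange look-alike at (645,215). I'll fit the poses next.

```bash
cat >> h.py <<'E'
from scipy.optimize import least_squares
def circ(q,r=None):
    f=lambda s:np.hypot(q[:,0]-s[0],q[:,1]-s[1])-(r if r else s[2])
    s=least_squares(f,[*q[:,:2].mean(0),.03],loss='soft_l1',f_scale=.003); return s.x.round(4),np.abs(s.fun).mean().round(4),len(q)
def hsv(p): return cv2.cvtColor(p['pixels'],cv2.COLOR_RGB2HSV)
def near(c,x,y,r): return np.hypot(c[...,0]-x,c[...,1]-y)<r
E
python3 - <<'E'
from h import *
for n in ('scene','top'):
    p=read_camera(n); c=cloud(p); h=hsv(p).astype(int); z=c[...,2]; ok=p['range_z']>0
    red=((h[...,0]<8)|(h[...,0]>172))&(h[...,1]>130)
    m=ok&red&near(c,.59,.225,.06)&(z>.25)&(z<.3)
    q=c[m]; print(n,'wheel',circ(q,.027),q.mean(0),q.min(0),q.max(0)); 
    m=ok&near(c,.59,.225,.05)&(z>.297); print(' spindle',c[m].mean(0) if m.any() else None,m.sum(), c[m][:,2].max() if m.any() else 0)
    m=ok&near(c,.46,-.108,.07)&(z>.02)&(z<.135); print(' cyl',circ(c[m],.037))
    m=ok&near(c,.46,-.108,.03)&(z>.185)&(z<.21); print(' valve',c[m].mean(0),m.sum())
    # dock tops
    m=ok&near(c,.61,.25,.12)&(z>.215)&(z<.26)&(~red)
    q=c[m][:,:2]; 
    if len(q)>5:
        pc=cv2.minAreaRect(q.astype(np.float32)*1000); print(' top rect',pc,len(q))
    m=ok&near(c,.6,.23,.12)&(z>.03)&(z<.05); q=c[m]
    np.save(n+'_cheek.npy',q); print(' cheek n',len(q))
    if n=='top':
        v,u=np.where(m); im=p['pixels'].copy(); im[m]=[0,255,0]
        m2=ok&near(c,.61,.25,.12)&(z>.215)&(z<.26)&(~red); im[m2]=[255,0,255]
        cv2.imwrite('pics/seg.png',cv2.resize(im[140:250,140:290,::-1],None,fx=5,fy=5,interpolation=cv2.INTER_NEAREST))
E
```

```text
scene wheel (array([0.5903, 0.2222, 0.03  ]), np.float64(0.004), 112) [0.57692874 0.20990779 0.27822768] [0.55504125 0.18859164 0.26071622] [0.61288811 0.24620415 0.28976982]
 spindle [0.58526374 0.2176068  0.30171933] 11 0.30720975378232074
 cyl (array([ 0.4612, -0.111 ,  0.03  ]), np.float64(0.0021), 655)
 valve [ 0.45755895 -0.11270314  0.1948848 ] 45
 top rect ((603.6174926757812, 253.3126983642578), (134.2378692626953, 43.612117767333984), 58.85209274291992) 256
 cheek n 203
top wheel (array([0.593 , 0.2241, 0.03  ]), np.float64(0.0053), 205) [0.58757245 0.22293522 0.28649629] [0.56413583 0.19713042 0.27003567] [0.61802817 0.24998387 0.29556705]
 spindle [0.58984674 0.22438602 0.30483531] 23 0.3097718376849443
 cyl (array([ 0.4626, -0.1068,  0.03  ]), np.float64(0.0047), 121)
 valve [ 0.46275435 -0.10771807  0.19991124] 47
 top rect ((612.7196655273438, 254.38037109375), (128.28163146972656, 56.510047912597656), 55.36137771606445) 449
 cheek n 195
```

View pics/seg.png

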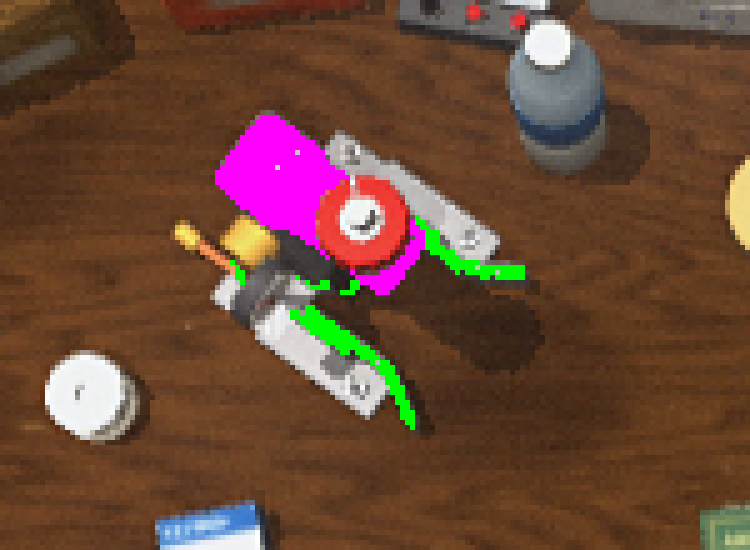

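```bash
cat >> h.py <<'E'
def go(xyz,yaw=None):
    o=get_obs(); M=rotm(o['tool_rot']); s=M.T@(np.array(xyz)-o['eef_pos'])
    t=0 if yaw is None else -(yaw-o['tool_rot'][2]+180)%360-180 if False else (0 if yaw is None else (-(yaw-o['tool_rot'][2])+180)%360-180)
    print('shift',s.round(4),'turn',round(float(t),1),'| t',round(o['t'],2),'eef',o['eef_pos'].round(4),o['tool_rot'].round(1),'q',o['qpos'].round(0),'F',o['ft_force'].round(1))
def rel(q,seat,yaw):
    a=np.radians(yaw); d=np.asarray(q)[...,:2]-seat; return np.stack([d@[np.cos(a),np.sin(a)],d@[-np.sin(a),np.cos(a)]],-1)
E
python3 - <<'E'
from h import *
q=np.load('top_cheek.npy'); 
for a in (54,55.5,57,58.5):
    r=rel(q,[.591,.2235],a); L=r[(r[:,1]>30e-3)&(r[:,0]<.04)]; Rr=r[(r[:,1]<-30e-3)&(r[:,0]<.04)]
    print(a,[ (x[:,0].min().round(4), np.abs(x[:,1]).max().round(4), np.polyfit(x[x[:,0]>-.02][:,0],x[x[:,0]>-.02][:,1],1).round(3)) for x in (L,Rr)])
go([.591,.2235,.38],176)
E
```

```text
54 [(np.float64(-0.0525), np.float64(0.0654), array([0.086, 0.045])), (np.float64(-0.051), np.float64(0.0662), array([-0.101, -0.044]))]
55.5 [(np.float64(-0.0508), np.float64(0.0667), array([0.036, 0.045])), (np.float64(-0.0526), np.float64(0.0649), array([-0.166, -0.044]))]
57 [(np.float64(-0.0491), np.float64(0.068), array([0.006, 0.045])), (np.float64(-0.0541), np.float64(0.0636), array([-0.22 , -0.044]))]
58.5 [(np.float64(-0.0474), np.float64(0.0693), array([-0.036,  0.046])), (np.float64(-0.0556), np.float64(0.0623), array([-0.246, -0.044]))]
shift [-0.4711 -0.2289 -0.1564] turn -17.1 | t 1.2 eef [0.2337 0.6065 0.2236] [-180.    -0.   158.9] q [64.  7. 95.  0. 78. -5.] F [-0.7  0.2 -0. ]
```

>>> move_arm --pt "0 0 -0.16 0 0.085" --pt "0 0 -0.16 0 0.085" --pt "-0.1 -0.05 -0.16 0 0.085" --pt "-0.2 -0.1 -0.16 -5 0.085" --pt "-0.25 -0.12 -0.16 -9 0.085" --pt "-0.3 -0.14 -0.16 -17 0.085" --pt "-0.35 -0.17 -0.16 -17 0.085" --pt "-0.4 -0.19 -0.16 -17 0.085"

```text
t: 2.0
eef_pos: [0.4347, 0.393, 0.3763]
tool_rot: [180.0, 0.1, 175.9]
ft_force: [1.1, 1.2, -0.0]
finger_gap: 0.0848
finger_force: 0.0
```

Run:
```python
from h import *
p=read_camera('wrist'); save(p,'w1.png'); c=cloud(p); h=hsv(p).astype(int); z=c[...,2]; ok=p['range_z']>0
print(p['xyz'],p['orientation'])
red=((h[...,0]<8)|(h[...,0]>172))&(h[...,1]>130)
m=ok&red&near(c,.59,.225,.06)&(z>.25)&(z<.3); print(m.sum())
if m.sum()>50:
    q=c[m]; print(circ(q[np.hypot(*(q[:,:2]-q[:,:2].mean(0)).T)>.022],.027),q.mean(0))
go([.591,.2235,.38],176)
```

```text
[0.35988004 0.39818631 0.52567701] [-1.69172323e+01  4.90415007e-03  8.59509135e+01]
6
shift [-0.1638 -0.1522 -0.0022] turn -0.5 | t 2.05 eef [0.4396 0.388  0.3765] [-179.8    0.3  175.5] q [ 36.  -4.  91.  -0.  92. -49.] F [ 2.4 -1.9  0. ]
```

>>> move_arm --pt "-0.05 -0.045 0 0 0.085" --pt "-0.1 -0.09 0 0 0.085" --pt "-0.13 -0.12 0 0 0.085" --pt "-0.155 -0.145 0 0 0.085" --pt "-0.155 -0.145 0 0 0.085" --pt "-0.155 -0.145 0 0 0.085"

```text
t: 2.65
eef_pos: [0.5788, 0.2376, 0.375]
tool_rot: [-180.0, -0.1, 175.7]
ft_force: [0.0, 0.8, 0.6]
finger_gap: 0.0847
finger_force: 0.0
```

Run:
```python
from h import *
p=read_camera('wrist'); save(p,'w2.png'); c=cloud(p); h=hsv(p).astype(int); z=c[...,2]; ok=p['range_z']>0
red=((h[...,0]<8)|(h[...,0]>172))&(h[...,1]>130)
m=ok&red&near(c,.59,.225,.06)&(z>.25)&(z<.3); print(m.sum())
if m.sum()>50:
    q=c[m]; print(circ(q[np.hypot(*(q[:,:2]-q[:,:2].mean(0)).T)>.022],.027),q.mean(0))
p=read_camera('top'); c=cloud(p); h=hsv(p)
go([.591,.2235,.38],176)
```

```text
3364
(array([0.5874, 0.2221, 0.03  ]), np.float64(0.0026), 1505) [0.5860875  0.22239421 0.28488636]
shift [-0.0147 -0.0152 -0.0045] turn -0.1 | t 2.75 eef [0.5774 0.2397 0.3756] [180.   -0.  175.9] q [ 18.   1.  87.   0.  92. -68.] F [ 0.2  0.  -0.9]
```

View pics/w2.png

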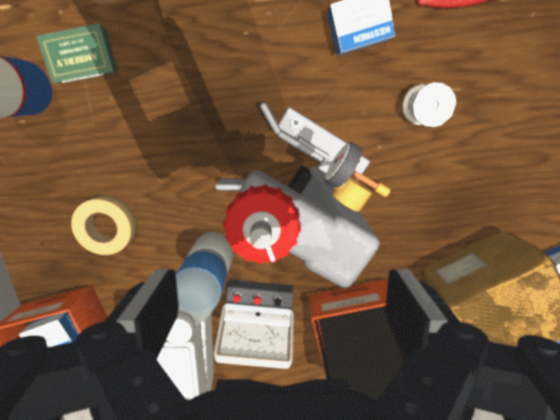

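>>> move_arm --pt "-0.012 -0.0165 0 0 0.085" --pt "-0.012 -0.0165 0.03 0 0.085" --pt "-0.012 -0.0165 0.07 0 0.085" --pt "-0.012 -0.0165 0.09 0 0.085" --pt "-0.012 -0.0165 0.107 0 0.085" --pt "-0.012 -0.0165 0.107 0 0.085" --pt "-0.012 -0.0165 0.107 0 0.05" --pt "-0.012 -0.0165 0.107 0 0.045"

```text
t: 3.55
eef_pos: [0.5894, 0.2223, 0.271]
tool_rot: [179.9, 0.2, 176.0]
ft_force: [-0.2, -0.3, 0.3]
finger_gap: 0.0582
finger_force: 0.0
```

>>> move_arm --pt "0 0 0 0 0.045" --pt "0 0 0 0 0.045" --pt "0 0 0 0 0.045" --pt "0 0 0 0 0.045"

```text
t: 3.95
eef_pos: [0.5896, 0.2223, 0.2718]
tool_rot: [179.9, 0.2, 175.9]
ft_force: [-1.4, 1.2, 7.0]
finger_gap: 0.0502
finger_force: 61.3
```

>>> move_arm --pt "0 0 0 8 0.045" --pt "0 0 0 16 0.045" --pt "0 0 0 24 0.045" --pt "0 0 0 32 0.045" --pt "0 0 0 40 0.045" --pt "0 0 0 48 0.045" --pt "0 0 0 56 0.045" --pt "0 0 0 64 0.045"

```text
t: 4.75
eef_pos: [0.5909, 0.2242, 0.2719]
tool_rot: [179.4, -0.2, 111.7]
ft_force: [4.6, 7.3, 2.4]
finger_gap: 0.0505
finger_force: 61.5
```

>>> move_arm --pt "0 0 0 8 0.045" --pt "0 0 0 16 0.045" --pt "0 0 0 24 0.045" --pt "0 0 0 32 0.045" --pt "0 0 0 40 0.045" --pt "0 0 0 48 0.045" --pt "0 0 0 56 0.045" --pt "0 0 0 64 0.045"

```text
t: 5.55
eef_pos: [0.5933, 0.2238, 0.272]
tool_rot: [179.6, -0.8, 47.6]
ft_force: [13.1, 7.0, 0.1]
finger_gap: 0.0506
finger_force: 62.1
```

>>> move_arm --pt "0 0 0 0 0.045" --pt "0 0 0 0 0.085" --pt "0 0 0 0 0.085" --pt "0 0 0 0 0.085" --pt "0 0 0 0 0.085" --pt "0 0 -0.05 0 0.085" --pt "0 0 -0.1 0 0.085" --pt "0 0 -0.107 0 0.085"

```text
t: 6.35
eef_pos: [0.5905, 0.222, 0.3845]
tool_rot: [179.6, -0.6, 47.9]
ft_force: [-0.6, -0.5, -0.0]
finger_gap: 0.0848
finger_force: 0.0
```

Run:
```python
from h import *
p=read_camera('wrist'); save(p,'w3.png'); c=cloud(p); z=c[...,2]; h=hsv(p).astype(int)
o=get_obs(); print(o['eef_pos'],o['tool_rot'],o['qpos'],o['finger_gap'])
for f in ('w2','w3'):
    pass
m=(p['range_z']>0)&near(c,.589,.2225,.012)&(z>.29); print('spindle top',np.percentile(z[m],[50,90]),m.sum(),c[m].mean(0))
```

```text
[0.59026373 0.22194442 0.38276016] [179.66983885  -0.51644528  47.92302741] [ 1.57327953e+01  1.36931931e+00  8.55628131e+01 -4.29385308e-03
  9.24549232e+01  5.78110491e+01] 0.08527070286379479
spindle top [0.47029064 0.4752688 ] 2782 [0.59490468 0.22857404 0.44003744]
```

View pics/w3.png

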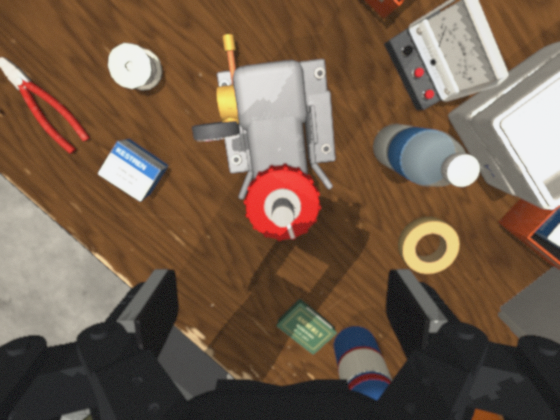

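>>> move_arm --pt "-0.04 0.015 0 -8 0.085" --pt "-0.08 0.03 0 -16 0.085" --pt "-0.125 0.047 0 -24 0.085" --pt "-0.17 0.064 0 -32 0.085" --pt "-0.215 0.081 0 -40 0.085" --pt "-0.26 0.098 0 -48 0.085" --pt "-0.3 0.114 0 -56 0.085" --pt "-0.332 0.126 0 -64 0.085"

```text
t: 7.2
eef_pos: [0.4593, -0.1087, 0.3739]
tool_rot: [-179.9, -0.1, 111.0]
ft_force: [0.6, -0.7, 0.5]
finger_gap: 0.0855
finger_force: 0.0
```

>>> move_arm --pt "0 0 0.01 -8 0.07" --pt "0 0 0.03 -16 0.06" --pt "0 0 0.04 -24 0.06" --pt "0 0 0.05 -32 0.06" --pt "0 0 0.05 -33 0.06" --pt "0 0 0.05 -33 0.06"

```text
t: 7.8
eef_pos: [0.4604, -0.107, 0.3246]
tool_rot: [-180.0, -0.1, 143.6]
ft_force: [0.5, 0.2, -0.9]
finger_gap: 0.0597
finger_force: 0.0
```

Run:
```python
from h import *
p=read_camera('wrist'); save(p,'w4.png'); c=cloud(p); z=c[...,2]; ok=p['range_z']>0
m=ok&near(c,.461,-.109,.03)&(z>.19)&(z<.21); print('valve',c[m].mean(0),m.sum(), circ(c[m]) if m.sum()>5 else 0, c[m].min(0),c[m].max(0))
ps=read_camera('scene'); cs=cloud(ps); a=ps['range_z']>0
for z0 in np.arange(.13,.21,.008):
    for n,cc,k in (('w',c,ok),('s',cs,a)):
        m=k&near(cc,.461,-.109,.06)&(abs(cc[...,2]-z0)<.004)
        if m.sum()>3: print(n,round(z0,3),np.percentile(np.hypot(cc[m][:,0]-.461,cc[m][:,1]+.109),[10,50,90]).round(3),m.sum())
go([.461,-.109,.192],145)
```

```text
valve [ 0.46196144 -0.11013814  0.19877807] 661 (array([ 0.4621, -0.1102,  0.008 ]), np.float64(0.0022), 661) [ 0.45129955 -0.12193441  0.19020369] [ 0.47428192 -0.09924899  0.20127346]
w 0.13 [0.034 0.034 0.035] 67
s 0.13 [0.033 0.037 0.04 ] 47
w 0.138 [0.033 0.034 0.036] 190
s 0.138 [0.033 0.038 0.042] 58
w 0.146 [0.032 0.033 0.035] 366
s 0.146 [0.03  0.035 0.041] 68
w 0.154 [0.027 0.03  0.034] 1192
s 0.154 [0.022 0.03  0.034] 73
w 0.162 [0.015 0.022 0.027] 1830
s 0.162 [0.015 0.021 0.03 ] 73
w 0.17 [0.009 0.011 0.013] 240
s 0.17 [0.007 0.013 0.017] 31
w 0.178 [0.008 0.009 0.012] 59
s 0.178 [0.008 0.01  0.013] 11
w 0.186 [0.008 0.008 0.009] 21
s 0.186 [0.006 0.009 0.014] 13
w 0.194 [0.007 0.009 0.011] 82
s 0.194 [0.005 0.011 0.015] 24
w 0.202 [0.003 0.008 0.012] 579
s 0.202 [0.006 0.01  0.013] 12
shift [-0.0012 -0.0015  0.1339] turn -1.4 | t 7.9 eef [ 0.4609 -0.1071  0.3259] [180.    0.  143.6] q [-20. -18. 109.  -0.  90. -73.] F [-0.1 -0.3  1.2]
```

View pics/w4.png

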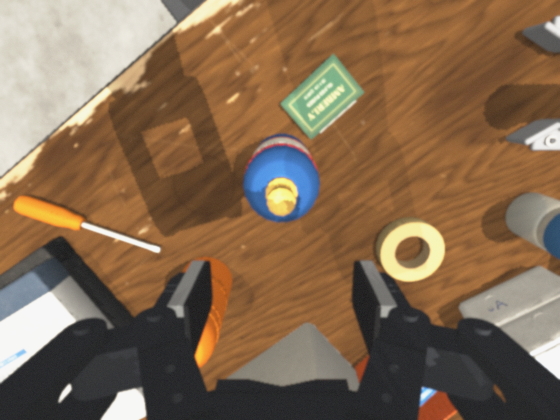

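>>> move_arm --pt "-0.002 -0.002 0.03 -1.4 0.06" --pt "-0.002 -0.002 0.07 -1.4 0.06" --pt "-0.002 -0.002 0.11 -1.4 0.06" --pt "-0.002 -0.002 0.136 -1.4 0.06" --pt "-0.002 -0.002 0.136 -1.4 0.045" --pt "-0.002 -0.002 0.136 -1.4 0.04" --pt "-0.002 -0.002 0.136 -1.4 0.035" --pt "-0.002 -0.002 0.136 -1.4 0.03"

```text
t: 8.7
eef_pos: [0.4626, -0.1104, 0.1922]
tool_rot: [179.9, 0.2, 145.1]
ft_force: [0.1, 0.4, 0.2]
finger_gap: 0.0295
finger_force: 0.0
```

Run:
```python
from h import *
go([.462,-.110,.190],145)
```

```text
shift [ 0.0007 -0.      0.0022] turn 0.1 | t 8.7 eef [ 0.4626 -0.1104  0.1922] [179.9   0.2 145.1] q [-20. -15. 118.   0.  76. -75.] F [0.1 0.4 0.2]
```

>>> move_arm --pt "0 0 0 0 0.026" --pt "0 0 0 0 0.023" --pt "0 0 0 0 0.02" --pt "0 0 0 0 0.015" --pt "0 0 0 0 0.015" --pt "0 0 0 0 0.015"

```text
t: 9.3
eef_pos: [0.4629, -0.1105, 0.1925]
tool_rot: [179.9, 0.3, 145.1]
ft_force: [0.4, -0.3, 8.3]
finger_gap: 0.0151
finger_force: 4.5
```

>>> move_arm --pt "0 0 0 0 0.005" --pt "0 0 0 0 0.005" --pt "0 0 0 0 0.005"

```text
t: 9.6
eef_pos: [0.4627, -0.1108, 0.1925]
tool_rot: [180.0, 0.3, 145.1]
ft_force: [-0.1, -0.6, 9.1]
finger_gap: 0.0051
finger_force: 4.6
```

Run:
```python
from h import *
p=read_camera('scene'); save(p,'s5.png'); c=cloud(p)
cv2.imwrite('pics/s5c.png',cv2.resize(p['pixels'][170:330,230:400,::-1],None,fx=4,fy=3.75,interpolation=cv2.INTER_CUBIC))
m=(p['range_z']>0)&near(c,.46,-.108,.07)&(c[...,2]>.02)&(c[...,2]<.135); print(circ(c[m],.037))
go([.462,-.110,.190],145)
```

```text
(array([ 0.4612, -0.1107,  0.03  ]), np.float64(0.0024), 671)
shift [0.001  0.0002 0.0025] turn 0.1 | t 9.65 eef [ 0.4627 -0.1107  0.1925] [180.    0.3 145.1] q [-20. -15. 118.  -0.  76. -75.] F [-0.4  0.4  8.7]
```

View pics/s5c.png

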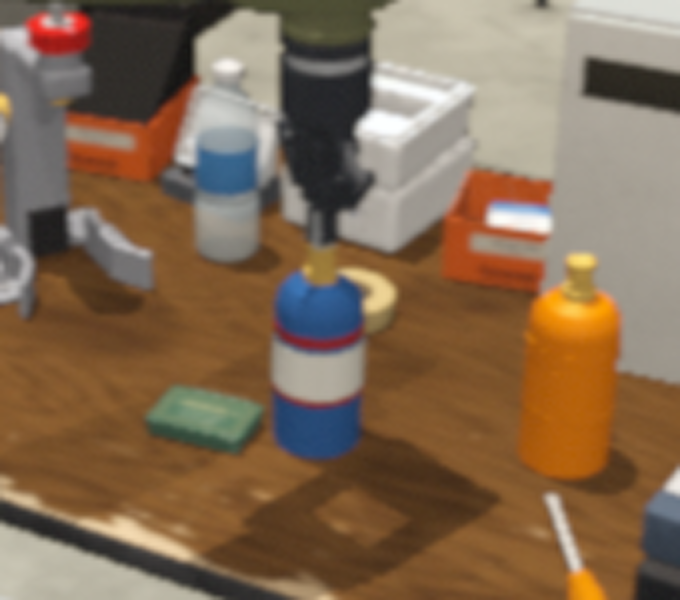

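>>> move_arm --pt "0 0 -0.02 0 0.005" --pt "0 0 -0.03 0 0.06" --pt "0 0 -0.03 0 0.06" --pt "0 0 -0.03 0 0.06" --pt "0 0 -0.03 0 0.06" --pt "0 0 -0.01 0 0.06" --pt "0 0 0.01 0 0.06" --pt "0 0 0.018 0 0.05"

```text
t: 10.45
eef_pos: [0.4595, -0.1093, 0.1685]
tool_rot: [-179.9, -0.3, 145.1]
ft_force: [-0.6, 0.4, -0.9]
finger_gap: 0.05
finger_force: 0.0
```

>>> move_arm --pt "0 0 0 0 0.045" --pt "0 0 0 0 0.04" --pt "0 0 0 0 0.035" --pt "0 0 0 0 0.03" --pt "0 0 0 0 0.025" --pt "0 0 0 0 0.02" --pt "0 0 0 0 0.015" --pt "0 0 0 0 0.015"

```text
t: 11.25
eef_pos: [0.4619, -0.1099, 0.1725]
tool_rot: [179.9, 0.1, 145.1]
ft_force: [0.7, 0.2, 3.8]
finger_gap: 0.0204
finger_force: 58.6
```

>>> move_arm --pt "-0.006 0.004 0 0 0.01" --pt "-0.015 0.01 0 0 0.01" --pt "-0.026 0.018 0 0 0.01" --pt "-0.037 0.026 0 0 0.01" --pt "-0.0476 0.0332 0 0 0.01"

```text
t: 11.75
eef_pos: [0.5201, -0.1108, 0.1735]
tool_rot: [-179.9, 0.1, 145.1]
ft_force: [-1.6, -1.4, 5.5]
finger_gap: 0.0203
finger_force: 60.5
```

```bash
cat >> h.py <<'E'
def cyl(x,y):
    for n in ('scene','top'):
        p=read_camera(n); c=cloud(p); h=hsv(p).astype(int); b=(h[...,0]>100)&(h[...,0]<125)&(h[...,1]>120)
        z=c[...,2]; ok=(p['range_z']>0)&near(c,x,y,.08)&b
        for lo,hi in ((.01,.05),(.12,.145),(.01,.14)):
            m=ok&(z>lo)&(z<hi)
            if m.sum()>15: print(n,lo,hi,circ(c[m],.037))
    return p
E
python3 - <<'E'
from h import *
cyl(.52,-.11); go([.541,.153,.1725],145)
E
```

```text
scene 0.01 0.05 (array([ 0.4758, -0.1122,  0.03  ]), np.float64(0.002), 75)
scene 0.12 0.145 (array([ 0.5039, -0.1121,  0.03  ]), np.float64(0.0024), 29)
scene 0.01 0.14 (array([ 0.4778, -0.1127,  0.03  ]), np.float64(0.0023), 154)
shift [1.341e-01 2.282e-01 2.000e-04] turn 0.2 | t 11.85 eef [ 0.5207 -0.1109  0.1733] [-1.799e+02  1.000e-01  1.452e+02] q [-18.  -6. 113.  -0.  73. -73.] F [-1.7 -1.5  8.7]
```

>>> move_arm --pt "0.006 -0.0045 0 0 0.01" --pt "0.012 -0.009 0 0 0.01" --pt "0.018 -0.0135 0 0 0.01" --pt "0.025 -0.019 0 0 0.01" --pt "0.033 -0.0247 0 0 0.01" --pt "0.033 -0.0247 0 0 0.01"

```text
t: 12.45
eef_pos: [0.4786, -0.1109, 0.173]
tool_rot: [179.8, 0.1, 145.1]
ft_force: [0.6, 4.0, 5.6]
finger_gap: 0.02
finger_force: 63.3
```

Run:
```python
from h import *
cyl(.485,-.11); go([.541,.153,.1725],145)
```

```text
scene 0.01 0.05 (array([ 0.4638, -0.1119,  0.03  ]), np.float64(0.0027), 203)
scene 0.12 0.145 (array([ 0.4741, -0.1131,  0.03  ]), np.float64(0.0023), 64)
scene 0.01 0.14 (array([ 0.4645, -0.1117,  0.03  ]), np.float64(0.0032), 275)
shift [0.1002 0.2519 0.0009] turn 0.1 | t 12.55 eef [ 0.4791 -0.1109  0.173 ] [1.798e+02 1.000e-01 1.451e+02] q [-19. -11. 117.   0.  74. -74.] F [0.5 3.2 6.1]
```

>>> move_arm --pt "0.004 -0.003 0 0 0.01" --pt "0.008 -0.006 0 0 0.01" --pt "0.012 -0.0095 0 0 0.01" --pt "0.012 -0.0095 0 0 0.01" --pt "0.012 -0.0095 0 0 0.01" --pt "0.012 -0.0095 0 0 0.01"

```text
t: 13.15
eef_pos: [0.4627, -0.1124, 0.172]
tool_rot: [-180.0, 0.0, 145.1]
ft_force: [0.2, 1.8, 5.4]
finger_gap: 0.0205
finger_force: 62.5
```

Run:
```python
from h import *
cyl(.47,-.11); go([.541,.153,.1725],145)
```

```text
scene 0.01 0.05 (array([ 0.4611, -0.1125,  0.03  ]), np.float64(0.0025), 185)
scene 0.12 0.145 (array([ 0.4621, -0.113 ,  0.03  ]), np.float64(0.0026), 88)
scene 0.01 0.14 (array([ 0.4611, -0.1127,  0.03  ]), np.float64(0.0026), 250)
shift [ 0.0875  0.2625 -0.0006] turn 0.1 | t 13.25 eef [ 0.4627 -0.1124  0.172 ] [-180.     0.   145.1] q [-20. -13. 119.  -0.  74. -75.] F [0.3 2.  5.2]
```

Upright again. I'll release, rise, and measure where the fingertips really are before pushing low.

>>> move_arm --pt "0 0 0 0 0.03" --pt "0 0 0 0 0.05" --pt "0 0 0 0 0.07" --pt "0 0 0 0 0.08" --pt "0 0 -0.03 0 0.085" --pt "0 0 -0.07 0 0.085" --pt "0 0 -0.09 0 0.085" --pt "0 0 -0.09 0 0.085"

```text
t: 14.05
eef_pos: [0.4645, -0.1129, 0.2657]
tool_rot: [179.9, 0.4, 145.1]
ft_force: [0.1, 0.7, -0.2]
finger_gap: 0.0849
finger_force: 0.0
```

Run:
```python
from h import *
cyl(.465,-.11)
p=read_camera('wrist'); o=get_obs(); c=cloud(p); ok=(p['range_z']>0)&(p['range_z']<.4)
t=(c-o['eef_pos'])@rotm(o['tool_rot'])
print('gap',o['finger_gap'])
for s in (1,-1):
    m=ok&(s*t[...,1]>.03)&(s*t[...,1]<.09)&(t[...,2]>-.08)&(t[...,2]<.06)&(abs(t[...,0])<.05); q=t[m]; print(s,m.sum(),'min',q.min(0).round(3),'max',q.max(0).round(3))
    for z0 in np.arange(-.07,.06,.01):
        k=q[(q[:,2]>z0)&(q[:,2]<z0+.01)]
        if len(k)>3: print(round(z0,3),len(k),np.percentile(k[:,0],[2,98]).round(3),np.percentile(k[:,1],[2,98]).round(3))
go([.36,-.112,.24],90)
```

```text
scene 0.01 0.05 (array([ 0.4612, -0.113 ,  0.03  ]), np.float64(0.0023), 189)
scene 0.12 0.145 (array([ 0.4621, -0.1125,  0.03  ]), np.float64(0.0024), 93)
scene 0.01 0.14 (array([ 0.4611, -0.1129,  0.03  ]), np.float64(0.0023), 259)
gap 0.08468018861361477
1 11614 min [-0.013  0.031 -0.08 ] max [ 0.018  0.073 -0.02 ]
-0.07 1634 [0.007 0.014] [0.041 0.07 ]
-0.06 1158 [-0.004  0.012] [0.042 0.054]
-0.05 1158 [-0.01   0.012] [0.042 0.055]
-0.04 916 [-0.01   0.012] [0.042 0.055]
-0.03 499 [-0.01   0.011] [0.042 0.053]
-1 11710 min [-0.012 -0.075 -0.08 ] max [ 0.018 -0.031 -0.02 ]
-0.07 1593 [0.007 0.014] [-0.071 -0.042]
-0.06 1171 [-0.004  0.012] [-0.055 -0.043]
-0.05 1157 [-0.01   0.012] [-0.056 -0.043]
-0.04 904 [-0.01   0.012] [-0.056 -0.043]
-0.03 500 [-0.01   0.011] [-0.054 -0.043]
shift [ 0.0837 -0.0584  0.0202] turn 55.1 | t 14.2 eef [ 0.4621 -0.112   0.26  ] [-1.800e+02 -1.000e-01  1.451e+02] q [-20. -17. 113.  -0.  83. -75.] F [ 0.7 -0.3 -0.4]
```

Run:
```python
from h import *
p=read_camera('wrist'); save(p,'w6.png'); o=get_obs(); c=cloud(p); ok=(p['range_z']>0)&(p['range_z']<.4)
t=(c-o['eef_pos'])@rotm(o['tool_rot'])
for s in (1,-1):
    m=ok&(s*t[...,1]>.0)&(s*t[...,1]<.12)&(t[...,2]>-.25)&(t[...,2]<.06)&(abs(t[...,0])<.08); q=t[m]
    for z0 in np.arange(-.2,-.01,.01):
        k=q[(q[:,2]>z0)&(q[:,2]<z0+.01)]
        if len(k)>3: print(s,round(z0,3),len(k),np.percentile(k[:,0],[1,99]).round(3),np.percentile(s*k[:,1],[1,99]).round(3))
```

```text
1 -0.11 8 [0.02  0.022] [0.013 0.015]
1 -0.1 3440 [0.011 0.02 ] [0.001 0.036]
1 -0.09 5493 [0.007 0.018] [0.    0.063]
1 -0.08 6205 [-0.007  0.017] [0.032 0.069]
1 -0.07 1790 [0.007 0.014] [0.04  0.072]
1 -0.06 1123 [-0.005  0.012] [0.042 0.054]
1 -0.05 1151 [-0.01   0.012] [0.042 0.056]
1 -0.04 932 [-0.01   0.012] [0.042 0.055]
1 -0.03 548 [-0.01   0.012] [0.042 0.054]
-1 -0.11 13 [0.02  0.021] [0.014 0.016]
-1 -0.1 3468 [0.011 0.02 ] [0.001 0.037]
-1 -0.09 5780 [0.007 0.018] [0.001 0.065]
-1 -0.08 6338 [-0.007  0.017] [0.033 0.071]
-1 -0.07 1776 [0.007 0.015] [0.041 0.073]
-1 -0.06 1132 [-0.005  0.012] [0.043 0.056]
-1 -0.05 1154 [-0.01   0.012] [0.043 0.056]
-1 -0.04 930 [-0.01   0.012] [0.043 0.056]
-1 -0.03 544 [-0.01   0.012] [0.043 0.055]
```

View pics/w6.png

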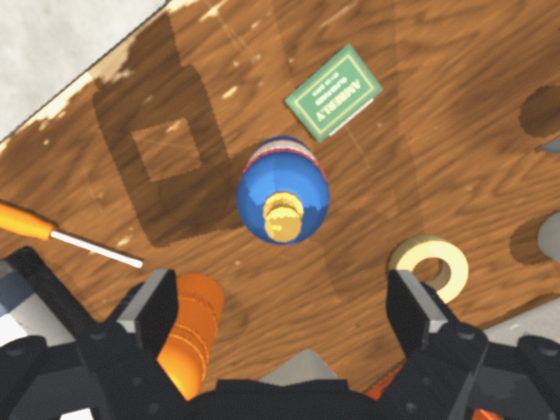

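>>> move_arm --pt "0.016 -0.011 0 8 0.085" --pt "0.032 -0.022 0 16 0.085" --pt "0.048 -0.033 0 24 0.085" --pt "0.064 -0.044 0 32 0.085" --pt "0.08 -0.056 0 40 0.085" --pt "0.095 -0.066 0 48 0.085" --pt "0.108 -0.0755 0 55 0.085" --pt "0.108 -0.0755 0 55 0.085"

```text
t: 15.05
eef_pos: [0.3296, -0.1122, 0.2599]
tool_rot: [-179.9, -0.0, 90.1]
ft_force: [-0.2, 0.9, -0.4]
finger_gap: 0.085
finger_force: 0.0
```

Run:
```python
from h import *
cyl(.465,-.11); go([.33,-.1125,.0],90)
p=read_camera('wrist'); c=cloud(p); o=get_obs(); ok=p['range_z']>0
m=ok&(abs(c[...,0]-.33)<.09)&(abs(c[...,1]+.11)<.06)&(c[...,2]<.1); print('under tool z',np.percentile(c[m][:,2],[2,50,98]).round(4), c[m].min(0),c[m].max(0))
```

```text
scene 0.01 0.05 (array([ 0.4611, -0.1121,  0.03  ]), np.float64(0.0022), 197)
scene 0.12 0.145 (array([ 0.4617, -0.1119,  0.03  ]), np.float64(0.0023), 88)
scene 0.01 0.14 (array([ 0.4612, -0.1121,  0.03  ]), np.float64(0.0023), 264)
shift [-0.0004 -0.0005  0.2604] turn 0.2 | t 15.15 eef [ 0.3308 -0.1123  0.2604] [-179.9   -0.    90.2] q [-28. -36. 126.   0.  90. -28.] F [ 0.3 -0.3  1. ]
under tool z [-0.0025 -0.0007  0.016 ] [ 0.25272658 -0.16999566 -0.00532208] [ 0.41999631 -0.05018518  0.01982864]
```

>>> move_arm --pt "0 0 0.05 0 0.085" --pt "0 0 0.1 0 0.085" --pt "0 0 0.15 0 0.085" --pt "0 0 0.2 0 0.085" --pt "0 0 0.24 0 0.085" --pt "0 0 0.26 0 0.085" --pt "0 0 0.262 0 0.085" --pt "0 0 0.262 0 0.085"

```text
t: 16.0
eef_pos: [0.3311, -0.1122, -0.0006]
tool_rot: [-179.9, -0.0, 90.2]
ft_force: [0.3, -0.2, 0.2]
finger_gap: 0.085
finger_force: 0.0
```

>>> move_arm --pt "0 0 0.003 0 0.085" --pt "0 0 0.006 0 0.085" --pt "0 0 0.009 0 0.085" --pt "0 0 0.009 0 0.085"

```text
t: 16.4
eef_pos: [0.3312, -0.1125, -0.0092]
tool_rot: [180.0, 0.0, 90.1]
ft_force: [0.3, 0.0, 1.1]
finger_gap: 0.0851
finger_force: 0.0
```

Run:
```python
from h import *
go([.4612-.037-.073,-.1125,-.011],90)
p=read_camera('wrist'); o=get_obs(); c=cloud(p); ok=(p['range_z']>0)&(p['range_z']<.4)
t=(c-o['eef_pos'])@rotm(o['tool_rot'])
m=ok&(t[...,1]>.03)&(t[...,1]<.06)&(abs(t[...,0])<.011)&(t[...,2]<.002); print(np.percentile(t[m][:,2],[50,98,99.5]),np.percentile(c[m][:,2],[.5,2,50]))
```

```text
shift [-0.0001  0.02    0.0018] turn 0.1 | t 16.4 eef [ 0.3312 -0.1125 -0.0092] [180.    0.   90.1] q [-28. -18. 142.   0.  56. -28.] F [0.3 0.  1.1]
[-0.04798311 -0.00761368 -0.00724827] [-0.00194067 -0.00157562  0.03879399]
```

>>> move_arm --pt "0 0.01 0.004 0 0.085" --pt "0 0.017 0.005 0 0.085" --pt "0 0.022 0.005 0 0.085" --pt "0 0.027 0.005 0 0.085" --pt "0 0.032 0.005 0 0.085" --pt "0 0.037 0.005 0 0.085" --pt "0 0.042 0.005 0 0.085" --pt "0 0.042 0.005 0 0.085"

```text
t: 17.25
eef_pos: [0.3729, -0.1122, -0.0145]
tool_rot: [-179.9, -0.0, 90.2]
ft_force: [-1.4, -0.5, -0.7]
finger_gap: 0.0851
finger_force: 0.3
```

Run:
```python
from h import *
cyl(.48,-.11); go([.36,-.1125,-.014],90)
```

```text
scene 0.01 0.05 (array([ 0.4811, -0.112 ,  0.03  ]), np.float64(0.0024), 132)
scene 0.12 0.145 (array([ 0.4827, -0.1113,  0.03  ]), np.float64(0.0023), 68)
scene 0.01 0.14 (array([ 0.4813, -0.112 ,  0.03  ]), np.float64(0.0026), 188)
shift [-0.0003 -0.013  -0.0005] turn 0.1 | t 17.35 eef [ 0.373  -0.1122 -0.0145] [-180.    -0.    90.1] q [-25. -10. 137.   0.  53. -25.] F [ 0.4  0.3 -0.9]
```

>>> move_arm --pt "0 0.007 0 0 0.085" --pt "0 0.0145 0 0 0.085" --pt "0 0.0145 0 0 0.085" --pt "0 -0.005 0 0 0.085" --pt "0 -0.02 0 0 0.085" --pt "0 -0.03 0 0 0.085"

```text
t: 17.95
eef_pos: [0.3424, -0.1123, -0.0145]
tool_rot: [180.0, 0.0, 90.1]
ft_force: [-1.3, 1.1, 0.5]
finger_gap: 0.0847
finger_force: 0.0
```

Run:
```python
from h import *
cyl(.495,-.11)
p=read_camera('top'); c=cloud(p); ok=p['range_z']>0
h=hsv(p).astype(int)
m=ok&near(c,.53,-.29,.07)&(h[...,0]>5)&(h[...,0]<20)&(h[...,1]>150)&(c[...,2]>.02); print('orange',circ(c[m],.037))
m=ok&near(c,.36,-.38,.12)&(c[...,2]>.004)&(c[...,2]<.05);q=c[m];print('driver',q.min(0),q.max(0),q[q[:,1].argmax()])
C=np.array([.495,-.112])
for a in (60,): go([*(C-.135*np.array([np.cos(np.radians(a)),np.sin(np.radians(a))])),-.014],a+90)
```

```text
scene 0.01 0.05 (array([ 0.4961, -0.1126,  0.03  ]), np.float64(0.0024), 169)
scene 0.12 0.145 (array([ 0.4963, -0.1112,  0.03  ]), np.float64(0.0024), 69)
scene 0.01 0.14 (array([ 0.4961, -0.1124,  0.03  ]), np.float64(0.0025), 232)
orange (array([ 0.5391, -0.3005,  0.03  ]), np.float64(0.0069), 540)
driver [ 0.25842586 -0.49992088  0.00400067] [ 0.47547848 -0.26324408  0.04991988] [ 0.34424507 -0.26324408  0.00815756]
shift [-0.1165  0.0842 -0.    ] turn -59.9 | t 18.1 eef [ 0.3431 -0.1125 -0.0142] [179.9   0.   90.1] q [-27. -15. 141.   0.  54. -27.] F [-0.1  0.7  0.1]
```

Run:
```python
from h import *
p=read_camera('top'); c=cloud(p)
f=210/np.tan(np.radians(p['fovy']/2)); M=rotm(p['orientation'])
def ground(u,v):
    d=M@np.array([(u-p['cx'])/f,-(v-p['cy'])/f,-1]); o=np.array(p['xyz']); return (o-d*o[2]/d[2]).round(3)
print('tip',ground(100+645/2.3,120+280/2.3),'joint',ground(100+688/2.3,120+340/2.3),'end',ground(100+717/2.3,120+388/2.3))
```

```text
tip [ 0.459 -0.324  0.   ] joint [ 0.37  -0.385  0.   ] end [ 0.3   -0.425  0.   ]
```

>>> move_arm --pt "-0.03 0.0 0 -8 0.085" --pt "-0.06 0.005 0 -16 0.085" --pt "-0.09 0.02 0 -24 0.085" --pt "-0.115 0.04 0 -32 0.085" --pt "-0.1165 0.06 0 -40 0.085" --pt "-0.1165 0.075 0 -48 0.085" --pt "-0.1165 0.084 0 -56 0.085" --pt "-0.1165 0.0842 0 -60 0.085"

```text
t: 18.95
eef_pos: [0.4297, -0.2294, -0.014]
tool_rot: [180.0, 0.1, 150.4]
ft_force: [-0.1, -0.2, -0.2]
finger_gap: 0.085
finger_force: 0.0
```

Run:
```python
from h import *
C=np.array([.496,-.112]); u=np.array([np.cos(np.radians(60)),np.sin(np.radians(60))])
go([*(C-.108*u),-.014],150)
go([*(C-.002*u),-.014],150)
```

```text
shift [ 0.0011  0.0268 -0.    ] turn 0.4 | t 18.95 eef [ 0.4297 -0.2294 -0.014 ] [1.800e+02 1.000e-01 1.504e+02] q [-34.   3. 125.   0.  53. -95.] F [-0.1 -0.2 -0.2]
shift [ 0.0004  0.1328 -0.    ] turn 0.4 | t 18.95 eef [ 0.4297 -0.2294 -0.014 ] [1.800e+02 1.000e-01 1.504e+02] q [-34.   3. 125.   0.  53. -95.] F [-0.1 -0.2 -0.2]
```

Push B: 70 mm first, then look.

>>> move_arm --pt "0.001 0.015 0 0 0.085" --pt "0.001 0.025 0 0 0.085" --pt "0.001 0.033 0 0 0.085" --pt "0.001 0.041 0 0 0.085" --pt "0.001 0.05 0 0 0.085" --pt "0.001 0.06 0 0 0.085" --pt "0.001 0.07 0 0 0.085" --pt "0.001 0.075 0 0 0.085"

```text
t: 19.75
eef_pos: [0.4643, -0.1623, -0.0144]
tool_rot: [-180.0, -0.0, 150.2]
ft_force: [-1.9, -3.2, -0.2]
finger_gap: 0.0854
finger_force: 1.2
```

Run:
```python
from h import *
cyl(.52,-.07); go([.45,-.1,-.014],150)
```

```text
scene 0.01 0.05 (array([ 0.5185, -0.0683,  0.03  ]), np.float64(0.0028), 142)
scene 0.12 0.145 (array([ 0.5194, -0.0675,  0.03  ]), np.float64(0.0024), 70)
scene 0.01 0.14 (array([ 0.5185, -0.068 ,  0.03  ]), np.float64(0.003), 199)
shift [ 0.0433  0.0469 -0.0005] turn 0.2 | t 19.85 eef [ 0.4642 -0.1622 -0.0145] [180.   -0.  150.2] q [-26.   3. 124.   0.  53. -86.] F [ 0.7 -0.2 -0. ]
```

>>> move_arm --pt "0 0.009 0 0 0.085" --pt "0 0.019 0 0 0.085" --pt "0 0.029 0 0 0.085" --pt "0 0.039 0 0 0.085" --pt "0 0.048 0 0 0.085" --pt "0 0.055 0 0 0.085" --pt "0 0.055 0 0 0.085" --pt "0 0.04 0 0 0.085"

```text
t: 20.65
eef_pos: [0.4845, -0.1276, -0.0143]
tool_rot: [179.9, 0.0, 150.3]
ft_force: [-0.2, 0.6, 0.6]
finger_gap: 0.0847
finger_force: 0.0
```

Run:
```python
from h import *
cyl(.546,-.02); cyl
C=np.array([.546,-.020]); P=np.array([.590,.2225])-.095*np.array([.574,.819]); d=P-C; a=np.degrees(np.arctan2(d[1],d[0])); u=d/np.hypot(*d); print('P',P,a,np.hypot(*d))
go([*(C-.14*u),-.014],a+90)
```

```text
scene 0.01 0.05 (array([ 0.5452, -0.0188,  0.03  ]), np.float64(0.003), 153)
scene 0.12 0.145 (array([ 0.5464, -0.0193,  0.03  ]), np.float64(0.0027), 80)
scene 0.01 0.14 (array([ 0.5453, -0.0193,  0.03  ]), np.float64(0.0037), 218)
P [0.53547  0.144695] 93.6583045439542 0.16503128165593334
shift [-0.0774  0.0095 -0.0006] turn -33.6 | t 20.75 eef [ 0.4832 -0.1293 -0.0146] [-180.    -0.   150.1] q [-21.   5. 123.   0.  53. -81.] F [ 0.1  0.2 -0. ]
```

>>> move_arm --pt "0 -0.015 0 0 0.085" --pt "-0.02 -0.015 0 -8 0.085" --pt "-0.045 -0.008 0 -16 0.085" --pt "-0.065 0.002 0 -24 0.085" --pt "-0.0774 0.0095 0 -32 0.085" --pt "-0.0774 0.0095 0 -33.6 0.085" --pt "-0.0774 0.0095 0 -33.6 0.085"

```text
t: 21.45
eef_pos: [0.5549, -0.1593, -0.0147]
tool_rot: [180.0, -0.1, -176.4]
ft_force: [0.0, -0.3, -0.1]
finger_gap: 0.0847
finger_force: 0.0
```

Run:
```python
from h import *
cyl(.546,-.02)
C=np.array([.5455,-.019]); P=np.array([.53547,.144695]);d=P-C;u=d/np.hypot(*d)
go([*(P-.108*u),-.014],183.6)
```

```text
scene 0.01 0.05 (array([ 0.5448, -0.0188,  0.03  ]), np.float64(0.0027), 174)
scene 0.12 0.145 (array([ 0.5458, -0.0177,  0.03  ]), np.float64(0.0025), 79)
scene 0.01 0.14 (array([ 0.545 , -0.0186,  0.03  ]), np.float64(0.0026), 238)
shift [ 0.      0.1962 -0.0007] turn -0.0 | t 21.55 eef [ 0.5543 -0.1589 -0.0149] [ 1.800e+02 -1.000e-01 -1.764e+02] q [ -21.   13.  113.   -0.   54. -115.] F [-0.4 -0.7 -0.7]
```

>>> move_arm --pt "0 0.018 0 0 0.085" --pt "0 0.028 0 0 0.085" --pt "0 0.037 0 0 0.085" --pt "0 0.047 0 0 0.085" --pt "0 0.058 0 0 0.085" --pt "0 0.069 0 0 0.085" --pt "0 0.08 0 0 0.085" --pt "0 0.09 0 0 0.085"

```text
t: 22.35
eef_pos: [0.5497, -0.068, -0.0144]
tool_rot: [-180.0, -0.0, -176.3]
ft_force: [0.5, -3.3, 0.1]
finger_gap: 0.0852
finger_force: 1.8
```

Run:
```python
from h import *
cyl(.541,.04)
C=np.array([.5455,-.019]); P=np.array([.53547,.144695]);d=P-C;u=d/np.hypot(*d)
go([*(P-.108*u),-.014],183.6)
```

```text
scene 0.01 0.05 (array([0.5405, 0.0417, 0.03  ]), np.float64(0.0029), 169)
scene 0.12 0.145 (array([0.5417, 0.0413, 0.03  ]), np.float64(0.0028), 78)
scene 0.01 0.14 (array([0.5404, 0.0414, 0.03  ]), np.float64(0.0029), 227)
shift [ 0.0004  0.1044 -0.0006] turn 0.2 | t 22.45 eef [ 0.5494 -0.0672 -0.0147] [ 179.9   -0.  -176.2] q [ -13.   11.  116.    0.   54. -106.] F [0.5 0.4 0.6]
```

>>> move_arm --pt "0 0.01 0 0 0.085" --pt "0 0.021 0 0 0.085" --pt "0 0.032 0 0 0.085" --pt "0 0.043 0 0 0.085" --pt "0 0.054 0 0 0.085" --pt "0 0.065 0 0 0.085" --pt "0 0.076 0 0 0.085" --pt "0 0.084 0 0 0.085"

```text
t: 23.25
eef_pos: [0.5442, 0.0159, -0.0144]
tool_rot: [180.0, -0.0, -176.2]
ft_force: [1.0, -4.2, 1.0]
finger_gap: 0.085
finger_force: 1.8
```

>>> move_arm --pt "0 0.01 0 0 0.085" --pt "0 0.02 0 0 0.085" --pt "0 0.02 0 0 0.085" --pt "0 0.0 0 0 0.085" --pt "0 -0.02 0 0 0.085"

```text
t: 23.75
eef_pos: [0.5456, -0.0044, -0.0145]
tool_rot: [179.9, -0.0, -176.2]
ft_force: [-0.3, -0.6, 0.9]
finger_gap: 0.0849
finger_force: 0.0
```

Run:
```python
from h import *
p=cyl(.536,.145); save(p,'t7.png')
S=np.array([.590,.2225])
print('rel dock', rel(np.array([.536,.144]),S,55)); u=np.array([.574,.819])
go([*(S-.095*u-.14*u),-.014],145)
```

```text
scene 0.01 0.05 (array([0.5339, 0.1468, 0.03  ]), np.float64(0.0026), 163)
scene 0.12 0.145 (array([0.5343, 0.1473, 0.03  ]), np.float64(0.0026), 79)
scene 0.01 0.14 (array([0.5337, 0.1467, 0.03  ]), np.float64(0.0027), 223)
rel dock [-0.09527656 -0.00079154]
shift [ 0.0884  0.0417 -0.0003] turn 38.6 | t 23.85 eef [ 0.5459 -0.006  -0.0143] [ 180.     0.  -176.4] q [  -6.   10.  117.    0.   53. -100.] F [-0.1  0.2  0.5]
```

>>> move_arm --pt "0.01 -0.005 -0.04 0 0.085" --pt "0.04 -0.009 -0.06 8 0.085" --pt "0.077 -0.009 -0.06 16 0.085" --pt "0.1 0.02 -0.06 24 0.085" --pt "0.125 0.045 -0.06 32 0.085" --pt "0.142 0.065 -0.06 40 0.085" --pt "0.143 0.1 -0.06 48 0.085" --pt "0.144 0.135 -0.06 56 0.085"

```text
t: 24.65
eef_pos: [0.3925, 0.1198, 0.0457]
tool_rot: [179.9, -0.0, 127.8]
ft_force: [1.1, -0.5, 0.2]
finger_gap: 0.085
finger_force: 0.0
```

Run:
```python
from h import *
go([.392,.147,-.0145],90)
```

```text
shift [0.0218 0.0162 0.0602] turn 37.8 | t 24.65 eef [0.3925 0.1198 0.0457] [179.9  -0.  127.8] q [  9. -14. 133.   0.  61. -28.] F [ 1.1 -0.5  0.2]
```

>>> move_arm --pt "0.018 0.012 0 8 0.085" --pt "0.018 0.012 0.01 16 0.085" --pt "0.018 0.012 0.02 24 0.085" --pt "0.018 0.012 0.03 32 0.085" --pt "0.018 0.012 0.045 37.8 0.085" --pt "0.018 0.012 0.055 37.8 0.085" --pt "0.018 0.012 0.0595 37.8 0.085" --pt "0.018 0.012 0.0595 37.8 0.085"

```text
t: 25.45
eef_pos: [0.3911, 0.1399, -0.0145]
tool_rot: [-179.9, 0.0, 90.5]
ft_force: [-0.0, -0.3, 0.1]
finger_gap: 0.0853
finger_force: 0.0
```

Run:
```python
from h import *
cyl(.536,.145)
go([.552-.108,.147,-.0145],90)
```

```text
scene 0.01 0.05 (array([0.5328, 0.1468, 0.03  ]), np.float64(0.0028), 155)
scene 0.12 0.145 (array([0.5341, 0.1472, 0.03  ]), np.float64(0.0032), 76)
scene 0.01 0.14 (array([0.533 , 0.1468, 0.03  ]), np.float64(0.0031), 214)
shift [0.0066 0.0519 0.001 ] turn 0.4 | t 25.55 eef [ 0.3921  0.14   -0.0136] [180.   -0.   90.4] q [ 12.  -6. 134.   0.  53.  12.] F [-0.4 -0.1  0.4]
```

>>> move_arm --pt "0.0066 0.01 0 0.4 0.085" --pt "0.0066 0.022 0 0.4 0.085" --pt "0.0066 0.032 0 0.4 0.085" --pt "0.0066 0.04 0 0.4 0.085" --pt "0.0066 0.047 0 0.4 0.085" --pt "0.0066 0.052 0 0.4 0.085" --pt "0.0066 0.052 0 0.4 0.085" --pt "0.0066 0.02 0 0.4 0.085"

```text
t: 26.35
eef_pos: [0.4158, 0.1468, -0.0125]
tool_rot: [179.7, -0.0, 89.9]
ft_force: [-0.9, -0.2, 1.4]
finger_gap: 0.0852
finger_force: 0.0
```

Run:
```python
from h import *
cyl(.55,.147)
C=np.array([.552,.147]); u=np.array([.259,.966]); S=np.array([.59,.2225]); print(rel(C,S,55))
go([*(C-.14*u),.045],165)
```

```text
scene 0.01 0.05 (array([0.5528, 0.1464, 0.03  ]), np.float64(0.0029), 155)
scene 0.12 0.145 (array([0.5546, 0.1468, 0.03  ]), np.float64(0.0033), 77)
scene 0.01 0.14 (array([0.5526, 0.1468, 0.03  ]), np.float64(0.0032), 203)
[-0.08364188 -0.01217724]
shift [-0.1344  0.1068 -0.0607] turn -75.0 | t 26.45 eef [ 0.4087  0.1461 -0.0154] [-179.8    0.    90. ] q [ 13.  -4. 131.   0.  53.  13.] F [-0.3 -0.7 -0.9]
```

>>> move_arm --pt "0 -0.005 -0.04 0 0.085" --pt "-0.035 0.0 -0.06 -8 0.085" --pt "-0.07 0.015 -0.06 -16 0.085" --pt "-0.1 0.035 -0.06 -24 0.085" --pt "-0.12 0.065 -0.06 -32 0.085" --pt "-0.135 0.09 -0.06 -40 0.085" --pt "-0.1344 0.1068 -0.06 -48 0.085" --pt "-0.1344 0.1068 -0.06 -56 0.085"

```text
t: 27.25
eef_pos: [0.522, 0.0109, 0.047]
tool_rot: [179.9, 0.2, 146.2]
ft_force: [0.1, -0.3, 0.9]
finger_gap: 0.0854
finger_force: 0.0
```

>>> move_arm --pt "0 0 0 -8 0.085" --pt "0 0 0 -16 0.085" --pt "0 0 0.02 -19 0.085" --pt "0 0 0.04 -19 0.085" --pt "0 0 0.055 -19 0.085" --pt "0 0 0.0595 -19 0.085" --pt "0 0 0.0595 -19 0.085"

```text
t: 27.95
eef_pos: [0.5183, 0.0121, -0.0142]
tool_rot: [-180.0, -0.1, 165.0]
ft_force: [0.8, 0.3, 0.1]
finger_gap: 0.085
finger_force: 0.0
```

Run:
```python
from h import *
cyl(.55,.147)
C=np.array([.5528,.1467]); u=np.array([.259,.966])
go([*(C-.108*u),-.0145],165)
go([*(C-.053*u),-.0145],165)
```

```text
scene 0.01 0.05 (array([0.5534, 0.1468, 0.03  ]), np.float64(0.0026), 170)
scene 0.12 0.145 (array([0.5554, 0.1468, 0.03  ]), np.float64(0.0033), 78)
scene 0.01 0.14 (array([0.5535, 0.1468, 0.03  ]), np.float64(0.0028), 223)
shift [0.0026 0.0308 0.0018] turn -0.0 | t 28.05 eef [ 0.5194  0.012  -0.0127] [1.80e+02 1.00e-01 1.65e+02] q [ -5.   7. 120.  -0.  53. -80.] F [-0.3  1.   0.4]
shift [0.0026 0.0858 0.0018] turn -0.0 | t 28.05 eef [ 0.5194  0.012  -0.0127] [1.80e+02 1.00e-01 1.65e+02] q [ -5.   7. 120.  -0.  53. -80.] F [-0.3  1.   0.4]
```

>>> move_arm --pt "0.0026 0.018 0.001 0 0.085" --pt "0.0026 0.028 0.001 0 0.085" --pt "0.0026 0.037 0.001 0 0.085" --pt "0.0026 0.047 0.001 0 0.085" --pt "0.0026 0.057 0.001 0 0.085" --pt "0.0026 0.067 0.001 0 0.085" --pt "0.0026 0.076 0.001 0 0.085" --pt "0.0026 0.08 0.001 0 0.085"

```text
t: 28.85
eef_pos: [0.5375, 0.0904, -0.0138]
tool_rot: [-180.0, 0.1, 165.0]
ft_force: [-1.4, -6.5, 4.4]
finger_gap: 0.0854
finger_force: 2.5
```

Run:
```python
from h import *
p=cyl(.567,.19); save(p,'t8.png')
go([.567-.14*.574,.19-.14*.819,-.0145],145)
```

```text
scene 0.01 0.05 (array([0.5646, 0.1972, 0.03  ]), np.float64(0.003), 141)
scene 0.12 0.145 (array([0.5662, 0.1981, 0.03  ]), np.float64(0.0028), 80)
scene 0.01 0.14 (array([0.5647, 0.1972, 0.03  ]), np.float64(0.0031), 203)
shift [ 0.045  -0.0279  0.0004] turn 20.0 | t 28.95 eef [ 0.5373  0.0906 -0.014 ] [180.   0. 165.] q [  4.  10. 117.   0.  53. -71.] F [ 0.7 -0.4 -0.7]
```

>>> move_arm --pt "0 -0.015 0 0 0.085" --pt "0.01 -0.025 0 4 0.085" --pt "0.025 -0.022 0 10 0.085" --pt "0.04 -0.015 0 18 0.085" --pt "0.0412 -0.0105 0 20 0.085" --pt "0.0412 -0.009 0 20 0.085" --pt "0.0412 -0.009 0 20 0.085"

```text
t: 29.65
eef_pos: [0.4946, 0.0916, -0.0144]
tool_rot: [180.0, 0.0, 145.0]
ft_force: [-1.3, -0.6, -0.1]
finger_gap: 0.0848
finger_force: 0.0
```

Run:
```python
from h import *
cyl(.565,.1975)
S=np.array([.59,.2225]); u=np.array([.574,.819])
go([*(S-.108*u),-.0145],145)
```

```text
scene 0.01 0.05 (array([0.5651, 0.1956, 0.03  ]), np.float64(0.0031), 114)
scene 0.12 0.145 (array([0.5652, 0.1994, 0.03  ]), np.float64(0.0035), 53)
scene 0.01 0.14 (array([0.4986, 0.1754, 0.03  ]), np.float64(0.0047), 159)
shift [-0.0028  0.0538  0.0001] turn 0.0 | t 29.75 eef [ 0.4948  0.0916 -0.0144] [180.   0. 145.] q [  4.   5. 122.   0.  53. -51.] F [-0.   0.5 -0. ]
```

Push D slowly, watching force; home expected near y-shift 0.054.

>>> move_arm --pt "-0.002 0.01 0 0 0.085" --pt "-0.002 0.018 0 0 0.085" --pt "-0.002 0.024 0 0 0.085" --pt "-0.002 0.03 0 0 0.085" --pt "-0.002 0.036 0 0 0.085" --pt "-0.002 0.041 0 0 0.085" --pt "-0.002 0.046 0 0 0.085"

```text
t: 30.45
eef_pos: [0.5227, 0.1282, -0.0148]
tool_rot: [-179.9, -0.0, 145.0]
ft_force: [-1.7, -5.7, 0.6]
finger_gap: 0.0846
finger_force: 2.2
```

Run:
```python
from h import *
cyl(.585,.215)
S=np.array([.59,.2225]); u=np.array([.574,.819])
go([*(S-.108*u),-.0145],145)
```

```text
scene 0.01 0.05 (array([0.5849, 0.2127, 0.03  ]), np.float64(0.0037), 88)
scene 0.12 0.145 (array([0.5864, 0.2181, 0.03  ]), np.float64(0.0026), 40)
scene 0.01 0.14 (array([0.5156, 0.2022, 0.03  ]), np.float64(0.0038), 125)
shift [-0.0011  0.0072 -0.0002] turn 0.0 | t 30.55 eef [ 0.523   0.1288 -0.0147] [-180.   -0.  145.] q [  8.   9. 118.  -0.  53. -47.] F [-0.5 -2.9 -1.1]
```

>>> move_arm --pt "0 0.003 0 0 0.085" --pt "0 0.005 0 0 0.085" --pt "0 0.007 0 0 0.085" --pt "0 0.008 0 0 0.085" --pt "0 0.008 0 0 0.085"

```text
t: 31.05
eef_pos: [0.5256, 0.1332, -0.0152]
tool_rot: [-179.7, -0.1, 145.0]
ft_force: [-5.3, -12.6, 2.3]
finger_gap: 0.0848
finger_force: 5.4
```

>>> move_arm --pt "0 0.001 0 0 0.085" --pt "0 0.002 0 0 0.085" --pt "0 0.003 0 0 0.085" --pt "0 0.003 0 0 0.085"

```text
t: 31.45
eef_pos: [0.5254, 0.1331, -0.0152]
tool_rot: [-179.3, -0.2, 145.0]
ft_force: [-15.4, -25.7, 12.0]
finger_gap: 0.085
finger_force: 10.5
```

>>> move_arm --pt "0 -0.01 0 0 0.085" --pt "0 -0.03 0 0 0.085" --pt "0 -0.05 0 0 0.085" --pt "0 -0.08 -0.02 0 0.085" --pt "0 -0.1 -0.06 0 0.085" --pt "0 -0.1 -0.11 0 0.085" --pt "0 -0.1 -0.16 0 0.085" --pt "0 -0.1 -0.21 0 0.085"

```text
t: 32.25
eef_pos: [0.4716, 0.0562, 0.1981]
tool_rot: [179.9, 0.1, 145.0]
ft_force: [1.0, -0.2, -0.6]
finger_gap: 0.0852
finger_force: 0.0
```

Run:
```python
from h import *
cyl(.59,.22)
S=np.array([.59,.2225])
for n in ('scene','wrist'):
    p=read_camera(n); save(p,n+'9.png'); c=cloud(p); h=hsv(p).astype(int); z=c[...,2]
    b=(h[...,0]>100)&(h[...,0]<125)&(h[...,1]>120)&(p['range_z']>0)&near(c,.59,.2225,.07)
    for lo,hi in ((.015,.06),(.06,.12),(.12,.145)):
        m=b&(z>lo)&(z<hi)
        if m.sum()>20: k=circ(c[m],.037); print(n,lo,k,rel(k[0][:2],S,55))
a=cv2.imread('pics/scene9.png')[150:290,190:330]; cv2.imwrite('pics/scene9c.png',cv2.resize(a,None,fx=4.2,fy=4.2,interpolation=cv2.INTER_CUBIC))
go([.59,.2225,.4],145)
```

```text
scene 0.01 0.05 (array([0.587 , 0.2231, 0.03  ]), np.float64(0.0028), 140)
scene 0.12 0.145 (array([0.589 , 0.2237, 0.03  ]), np.float64(0.0027), 66)
scene 0.01 0.14 (array([0.5873, 0.2231, 0.03  ]), np.float64(0.0029), 194)
scene 0.015 (array([0.5881, 0.2218, 0.03  ]), np.float64(0.0029), 130) [-0.0016632   0.00115489]
scene 0.12 (array([0.5894, 0.2239, 0.03  ]), np.float64(0.0034), 65) [0.00080267 0.0012945 ]
wrist 0.015 (array([0.5891, 0.2233, 0.03  ]), np.float64(0.0003), 1570) [0.0001391 0.0011961]
wrist 0.06 (array([0.5889, 0.2236, 0.03  ]), np.float64(0.0004), 52) [0.00027013 0.001532  ]
wrist 0.12 (array([0.5889, 0.224 , 0.03  ]), np.float64(0.0006), 1504) [0.00059779 0.00176143]
shift [-0.0013  0.2041 -0.2012] turn 0.0 | t 32.45 eef [0.473  0.0562 0.198 ] [179.8   0.2 145. ] q [  0. -15. 118.   0.  77. -55.] F [-0.5 -0.1  0. ]
```

View pics/scene9c.png

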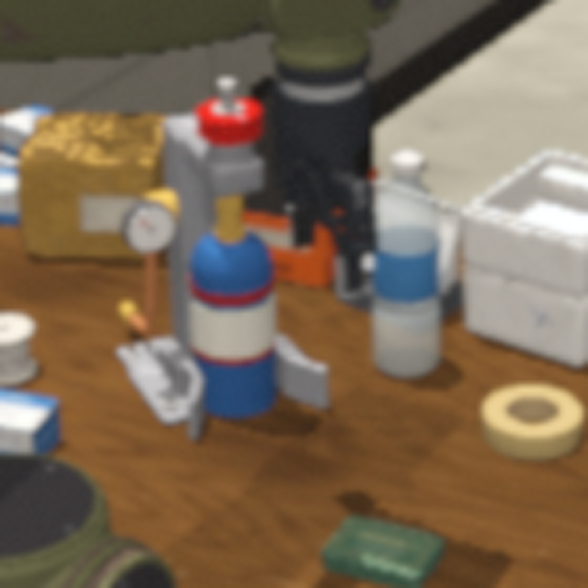

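>>> move_arm --pt "0 0 -0.05 0 0.085" --pt "0 0 -0.1 0 0.085" --pt "0 0 -0.15 5 0.085" --pt "0 0.05 -0.15 10 0.085" --pt "0 0.1 -0.15 10 0.085" --pt "0 0.15 -0.15 10 0.085" --pt "-0.001 0.2 -0.15 10 0.085" --pt "-0.001 0.204 -0.15 10 0.085"

```text
t: 33.25
eef_pos: [0.5905, 0.2263, 0.3397]
tool_rot: [-179.7, -0.3, 135.2]
ft_force: [0.2, -0.3, -0.3]
finger_gap: 0.0847
finger_force: 0.0
```

>>> move_arm --pt "0 0 0 0 0.085" --pt "0 0 0 0 0.085"

```text
t: 33.45
eef_pos: [0.5889, 0.2218, 0.3441]
tool_rot: [-179.9, -0.1, 135.0]
ft_force: [-0.3, -0.9, 0.5]
finger_gap: 0.0851
finger_force: 0.0
```

Run:
```python
from h import *
p=read_camera('wrist'); save(p,'w10.png'); c=cloud(p); h=hsv(p).astype(int); z=c[...,2]; ok=p['range_z']>0
red=((h[...,0]<8)|(h[...,0]>172))&(h[...,1]>130)
m=ok&red&near(c,.59,.225,.06)&(z>.28)&(z<.295)
q=c[m][:,:2]; print(m.sum(), 'wheel',cv2.minEnclosingCircle((q*1000).astype(np.float32)), q.mean(0))
go([.5895,.2232,.256],135)
```

```text
3992 wheel ((590.6527099609375, 222.21853637695312), 28.17875099182129) [0.58846119 0.22491973]
shift [0.0007 0.0017 0.0889] turn -0.0 | t 33.5 eef [0.5889 0.2215 0.3449] [-179.9   -0.   135. ] q [ 16.   2.  89.  -0.  90. -29.] F [-0.8  0.1 -0.4]
```

>>> move_arm --pt "0.0005 0.0012 0.03 0 0.085" --pt "0.0005 0.0012 0.055 0 0.085" --pt "0.0005 0.0012 0.075 0 0.085" --pt "0.0005 0.0012 0.088 0 0.085" --pt "0.0005 0.0012 0.088 0 0.085" --pt "0.0005 0.0012 0.088 0 0.06" --pt "0.0005 0.0012 0.088 0 0.045" --pt "0.0005 0.0012 0.088 0 0.045"

```text
t: 34.3
eef_pos: [0.5907, 0.2234, 0.2602]
tool_rot: [179.9, 0.1, 135.0]
ft_force: [-1.5, -1.0, 5.4]
finger_gap: 0.0519
finger_force: 64.0
```

>>> move_arm --pt "0 0 0 0 0.045" --pt "0 0 0 0 0.045" --pt "0 0 0 0 0.045"

```text
t: 34.6
eef_pos: [0.5906, 0.2234, 0.2602]
tool_rot: [179.9, 0.1, 135.0]
ft_force: [-1.9, -2.0, 6.1]
finger_gap: 0.0519
finger_force: 64.1
```

>>> move_arm --pt "0 0 0 -8 0.045" --pt "0 0 0 -16 0.045" --pt "0 0 0 -24 0.045" --pt "0 0 0 -32 0.045" --pt "0 0 0 -40 0.045" --pt "0 0 0 -48 0.045" --pt "0 0 0 -56 0.045" --pt "0 0 0 -64 0.045"

```text
t: 35.4
eef_pos: [0.5902, 0.2216, 0.2602]
tool_rot: [-179.8, 0.0, -160.7]
ft_force: [-3.9, -8.4, 7.7]
finger_gap: 0.0519
finger_force: 64.6
```

>>> move_arm --pt "0 0 0 -8 0.045" --pt "0 0 0 -16 0.045" --pt "0 0 0 -24 0.045" --pt "0 0 0 -32 0.045" --pt "0 0 0 -40 0.045" --pt "0 0 0 -48 0.045" --pt "0 0 0 -56 0.045" --pt "0 0 0 -58 0.045"

```text
t: 36.2
eef_pos: [0.5914, 0.2205, 0.2602]
tool_rot: [-179.7, -0.2, -102.9]
ft_force: [0.3, -11.3, 5.9]
finger_gap: 0.052
finger_force: 64.4
```

>>> move_arm --pt "0 0 0 0 0.045" --pt "0 0 0 0 0.085" --pt "0 0 0 0 0.085" --pt "0 0 0 0 0.085" --pt "0 0 0 0 0.085" --pt "0 0 -0.03 0 0.085" --pt "0 0 -0.07 0 0.085" --pt "0 0 -0.12 0 0.085"

```text
t: 37.0
eef_pos: [0.589, 0.2235, 0.3762]
tool_rot: [179.7, -0.1, -103.0]
ft_force: [0.7, 0.2, -0.1]
finger_gap: 0.0847
finger_force: 0.0
```

Run:
```python
from h import *
p=read_camera('wrist'); save(p,'w11.png')
o=get_obs(); print(o['t'],o['tool_rot'],o['qpos'].round(1))
S=np.array([.59,.2225]); p=read_camera('scene'); save(p,'s11.png'); c=cloud(p); h=hsv(p).astype(int); z=c[...,2]
b=(h[...,0]>100)&(h[...,0]<125)&(h[...,1]>120)&(p['range_z']>0)&near(c,.59,.2225,.07)
for lo,hi in ((.015,.06),(.12,.145)):
    m=b&(z>lo)&(z<hi); k=circ(c[m],.037); print(k,rel(k[0][:2],S,55))
# wheel mark direction: low-saturation bright pixels on the wheel top, world bearing
for f in ('w2','w3','w10','w11'):
    pass
a=[cv2.imread(f'pics/{f}.png') for f in ('w10','w11')]
s=cv2.imread('pics/s11.png')[150:290,190:330]
cv2.imwrite('pics/fin.png',np.hstack([cv2.resize(a[0][100:340,140:420],(350,300)),cv2.resize(a[1][100:340,140:420],(350,300))]))
```

```text
37.05 [-179.33980286    0.37201456 -102.98003654] [  15.9    1.5   84.8    0.    92.9 -151.1]
(array([0.5878, 0.2227, 0.03  ]), np.float64(0.0032), 131) [-0.00109804  0.00191685]
(array([0.5898, 0.2239, 0.03  ]), np.float64(0.0032), 73) [0.0010321  0.00096684]
```

View pics/fin.png

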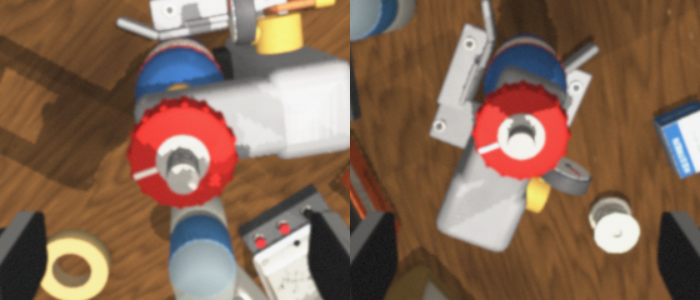

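The white wheel mark sits at the same image angle before (145,175) and after (488,149). So the wheel followed the full 122° anticlockwise turn, and the cylinder is still upright and home.

Run:
```python
from h import *
p=read_camera('top'); c=cloud(p)
for t in ('fuse_tin','tape_roll','water_bottle'):
    for s in silhouettes(t,p)[:1]:
        m=s['pixels']&(p['range_z']>0); print(t,np.median(c[m],0).round(3))
print(hand_in())
```

```text
fuse_tin [ 0.429 -0.019  0.019]
tape_roll [ 0.665 -0.035  0.024]
water_bottle [0.705 0.119 0.153]
the job is handed in; nothing more can be done
None
```

I handed the job in at about 37 s: the blue cylinder is upright and fully home in the dock, and the wheel is turned back 122° so the nose should press with an estimated 11–20 N (not measured). Early on I tried dragging it by the valve, which leaned it by about 12° at most; I set it upright and pushed low from then on. The fuse tin, tape roll and bottle checked unmoved, and I didn't re-check the others.

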